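# Put the canister away behind the push-latch lid

### The arm

A 6-joint arm with a two-finger parallel gripper is mounted at the origin on the work surface. World frame = base frame: x ahead of the robot, y to its left, z up, the work surface at z = 0. Lengths are in mm, angles in rad, forces in N, time in s.
With the tool pointing down it reaches from about 425 to 950 mm from the base axis. Payload 14.7 kg.
Tool frame: the origin (TCP) lies midway between the tips of the shut fingers; the grasp point (between the pads) lies 19 mm behind it; z points along the fingers, y is the direction in which the jaws open and shut (so a half turn about z gives the same grasp; the last joint's range is limited). The gripper opens to 85 mm and grips with 20 to 120 N. Pads are 22 mm wide; open, the fingers measure 114 mm over their backs; the gripper's body (76 mm by 85 mm) begins 54 mm behind the grasp point. The pads swing forward as they close: fully open they stand 13 mm farther back than shut.
Start: joints at [1.302, 0.48, 1.596, -0, 1.065, -0.047], TCP at [142.966, 634.076, 231.297] pointing down, gripper open.
Joint ranges: [-2.75, 2.75], [-0.82, 2.05], [0.23, 2.67], [-1.56, 4.7], [0.09, 2.69], [-2.92, 2.92]. Speed limits (rad/s): [1.89, 1.89, 2.39, 3.01, 3.01, 3.01].

### API

Orientations are given as a unit quaternion [w, x, y, z].
In Python, from workcell import * gives the robot as it stands.
- The arm moves only by the shell command python3 -m handwheel 'ROWS'. ROWS is JSON, a list that holds one entry, the list of rows, each a list of 7 numbers: the shift along the tool's x, y, z each as a share of 20 cm, from -1 to 1, then the turn, a rotation vector about the tool's x, y, z each as a share of 30 degrees, from -1 to 1, then the closure, from -1 (fully open) to 1 (shut), so that 0 is half open. In form: [[[dx, dy, dz, rx, ry, rz, gripper], ...]]. A call has 1 to 12 rows; each row is the pose to reach, as a shift and turn from the pose measured when the call began, along the tool's axes at that moment; what a row does not reach only later rows make up. A row lasts 1/12 s, in which the tool goes at most 41.7 mm and 7.16 degrees, less where a joint would pass 70% of its speed; a pose out of reach is approached as far as the arm can. A call with a number of a shift or a turn outside -1 to 1 is refused whole. A call with a gripper value outside its range is refused whole. The fingers move at their own pace and stop on an object; the grip force is fixed at half the most. Time passes only in rows, so rows that repeat a pose let the fingers close. It gives the time, the measured TCP pose, the force and the opening at its end, in the units of the state.
- sense(): the state, without advancing time (a new reading comes with each control period).
- capture(name): name is "scene" or "side" or "wrist"; returns the picture (384x512x3 uint8, blue, green, red); there is no depth.
- camera_params(name): a dict with "fx", "fy", "cx", "cy" (pixels), "D" ([k1, k2, p1, p2, k3] as OpenCV has them; the pictures are not rectified), "rvec" (rotation vector, rad) and "tvec" (3), from world to camera coordinates, as OpenCV has them. Camera axes: x right, y down, z forward; pixel columns grow to the right and rows downward; lengths in mm; the calibration is good to about 2 mm. A picture is of the moment at which its call begins: read the wrist's pose just before it. camera_params takes no time and is no camera call; for the wrist camera it gives the pose at the moment of the call.
- job_done(): hands the job in, once; it reports no verdict.
The state is a dict: "t": time; "q": joint angles; "joint_velocities": joint speeds; "tau": joint torques, N m; "tcp_pos": TCP position; "tool_rot": TCP orientation; "contact_force": force on the tool from outside, world axes, zero at the start; "torque": the same for the moment, N m; "gripper_width": finger opening in mm.
Only numpy, scipy, OpenCV 4.12 (cv2) and the standard library are available. Lean on these libraries where they do the work, as an engineer would, in place of code of your own. Each camera call takes 0.05 s, during which the arm holds its last target. There are 200 camera calls.

### The job

Put the white canister away, upright on the floor of the bay with the clear lid, in the free space beside the yellow tin: swing the lid wide open first, and once the canister is let go press the lid's front edge fully down on its gasket so that the push-push latch holds it shut. Each full press makes the latch either catch or spring back up, so look after letting go, and press again if it has popped up. Leave the tin, cup, thermos and bombilla where they are.

Things in the scene. Friction and masses are not known exactly. Their poses are not given: they have to be found in the camera images.
- bay: Fixed wooden box, 190 (x) by 280 (y) mm, walls 10 mm, rim 105 mm and inner floor 12 mm above the worktop (inside 170 by 260). Origin: centre of its underside; -x is its front, z up. A grey latch housing, 46 mm wide, stands 15 mm inwards from the front wall near mid width, 52 to 106 mm up. Rubber gasket on the rim. Stands left or right of the deck, turned up to 9 degrees.
- lid (a joint): Angle (rad) of the clear acrylic lid (190 by 280 by 4 mm) hinged on the bay's rear (+x) rim; grows as the front edge rises. 0: shut, level, held by the latch; it cannot be lifted then. About 0.20: popped up on its spring plunger. 1.57: upright; 1.9: end stop. Starts between 0.2 and 0.8. Stiff hinge (0.3 N m): above 0.2 the lid stays where it is left. Hard stop at -0.047.
- lid_hinge (a point): Point on the hinge axis of the lid at mid width, 117 mm above the worktop, at x = +95 mm in the bay's frame; the axis runs along the bay's y.
- lid_bar (a point): Centre of the lid's steel pull bar: round, 10 mm thick, 80 mm long, parallel to the hinge, 230 mm from the hinge axis in the lid's plane, so 40 mm ahead of the lid's front edge and of the bay's front wall; a stub at each end joins it to the lid. Moves with the lid.
- lid_press (a point): Where to press: point on the lid's top at mid width, 180 mm from the hinge, 10 mm behind the front edge; moves with the lid. A full press takes it 7 to 8 mm below flush (lid angle -0.04) with 12 to 15 N; gasket resistance begins 4 mm above flush. Then let go: a raised lid stays at 0, or may pop up to 0.2 the first time and catch the next; a held lid pops up. A tongue hangs 42 mm below it.
- deck: Open two-board shelf bay, fixed, 220 (x) by 340 (y) mm, its top 110 mm above the worktop. Origin: centre of its underside, -x is its front, z up; turned up to 7 degrees. Canister, cup and thermos stand on its top in three places about 100 mm apart along its y, in any order.
- canister: White plastic canister with screw cap, 62 mm across, 85 mm tall in all (body 60 mm, then a shoulder and a cap 55 mm across), 0.2 to 0.4 kg. Origin: centre of its underside, z up its axis. Stands on the deck.
- cup: Black ceramic mate cup, open, 68 mm across the rim, 75 mm tall, standing on the deck. Origin: centre of its underside. Bystander.
- thermos: Green thermos with steel cap, 72 mm across, 180 mm tall, standing on the deck. Origin: centre of its underside. Bystander.
- bombilla: Silver metal straw, about 200 mm long and 10 mm high, lying near the deck's front edge roughly along the deck's y. Origin: middle of its underside, x along it. Bystander.
- tin: Yellow round tin, lid and all, 56 mm across, 55 mm tall, standing on the bay's floor somewhere near mid width or to one side. Origin: centre of its underside. Bystander; the canister goes in the wider space beside it.
Mind the look-alikes: they are no part of the job. Of the things shaped like the canister, the white one is meant.

How it is judged (in metres and radians):
On the way, in this order (a step that is already met when the one before it is completed fails the run):
1. the lid is opened wide (beyond 1.0 rad) (value of joint lid above 1 rad), for 0.2 s.
2. the canister stands upright on the bay's floor, let go, with the lid still open (x of canister in the frame of bay between -0.056 and 0.056 m and y of canister in the frame of bay between -0.101 and 0.101 m and z of canister in the frame of bay below 0.018 m and angle between canister's own z axis and vertical below 0.1 rad and contact force between canister and the fingers below 0.2 N and value of joint lid above 0.5 rad), for 0.2 s.
At the end, for the whole second after the job is handed in: The lid stays shut by its latch with nothing pressing it (within 0.015 rad of 0), and the canister stands at rest inside the bay, upright within 0.1 rad, its underside within 6 mm of the bay's floor; cup, thermos, bombilla and tin are where they were (value of joint lid between -0.015 and 0.015 rad and x of canister in the frame of bay between -0.056 and 0.056 m and y of canister in the frame of bay between -0.101 and 0.101 m and z of canister in the frame of bay below 0.018 m and angle between canister's own z axis and vertical below 0.1 rad and linear speed of canister below 0.02 m/s); the robot touches nothing.
It fails at once if the cup, thermos or bombilla is moved more than 25 mm, or the cup or thermos tipped (distance of any of cup, thermos, bombilla from where it was at the start of the episode above 0.025 m or angle between any of cup, thermos's own z axis and vertical above 0.3 rad).
It fails at once if the tin in the bay is moved more than 25 mm or tipped (distance of tin from where it was at the start of the episode above 0.025 m or angle between tin's own z axis and vertical above 0.3 rad).
It also fails if it takes over 72 s, if anything falls off the work surface, if the arm or the gripper's body presses on something with over 40 N, if the wrist force passes 120 N, or if a joint passes its speed limit or range.

## Working session

There is one attempt and no reset: what is moved stays moved. The work goes in short steps, Python scripts to look and compute and a shell command to move; the robot and the scene stay as the last step left them, time stands still between calls to the robot, and variables do not carry over. Pictures are saved under pics/ and viewed, about 8 in all and at most 12, crops included, and the job is handed in when it is done.

```bash
ls; mkdir -p pics; python3 - <<'E'
from workcell import *
import cv2,json
for n in ["scene","side"]:
    cv2.imwrite(f"pics/{n}0.png",capture(n))
    print(n,camera_params(n))
print(sense())
E
```

```text
pics
scene {'fx': 474.3837241877987, 'fy': 474.3837241877987, 'cx': 249.1674887418605, 'cy': 196.7888080459284, 'D': array([-0.09698833,  0.        ,  0.        ,  0.        ,  0.        ]), 'rvec': array([ 0.22275495, -2.91646215,  0.99562753]), 'tvec': array([ 599.65531398,  120.64197504, 1105.37275094])}
side {'fx': 414.44115186645496, 'fy': 414.44115186645496, 'cx': 259.42974925594217, 'cy': 191.13630255083999, 'D': array([-0.15415165,  0.        ,  0.        ,  0.        ,  0.        ]), 'rvec': array([ 2.40125343, -0.27618183,  0.11553061]), 'tvec': array([-591.5419836 ,  170.75773543,  831.93007564])}
{'t': 0.1, 'q': array([ 1.30243669e+00,  4.80754885e-01,  1.59680433e+00, -1.60975722e-05,
        1.06511049e+00, -4.65949112e-02]), 'joint_velocities': array([ 3.96922063e-04, -1.33386644e-03, -4.09237340e-04, -5.16886231e-04,
        1.25179838e-04,  2.38932706e-05]), 'tau': array([ 2.21649948e-04, -9.52261734e+01, -4.31030416e+01, -2.15874920e-04,
        5.50981393e-03,  6.63975925e-05]), 'tcp_pos': array([142.85205265, 633.73050972, 230.74824768]), 'tool_rot': array([-7.75028215e-05,  1.10651392e-01,  9.93859135e-01, -5.32963204e-04]), 'contact_force': array([-0.37799307,  0.4460521 ,  0.07925145]), 'torque': array([0.03152028, 0.02404616, 0.04658978]), 'gripper_width': 85.47658186995547}
```

```bash
python3 - <<'E'
import cv2
for n in ["scene","side"]:
    cv2.imwrite(f"pics/{n}0b.png",cv2.resize(cv2.imread(f"pics/{n}0.png"),(800,600),interpolation=cv2.INTER_CUBIC))
E
```

```text
(no output)
```

View pics/scene0b.png

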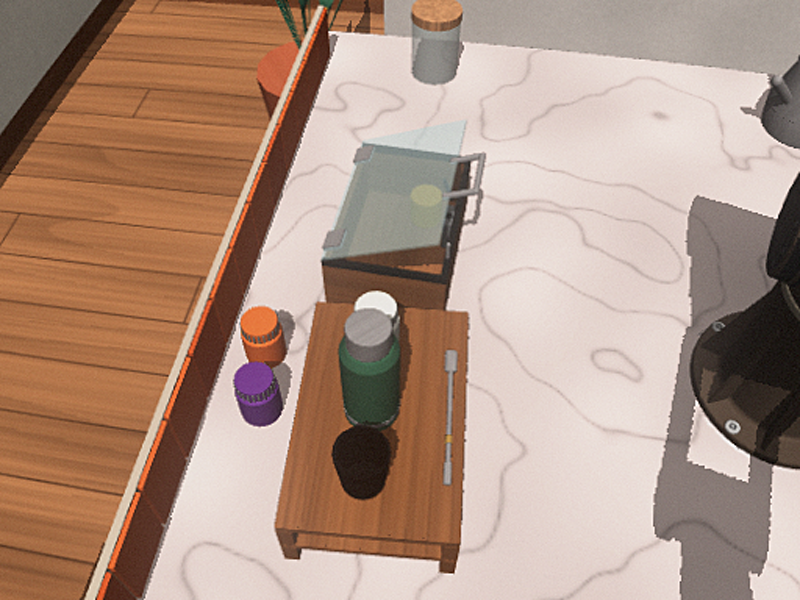

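View pics/side0b.png

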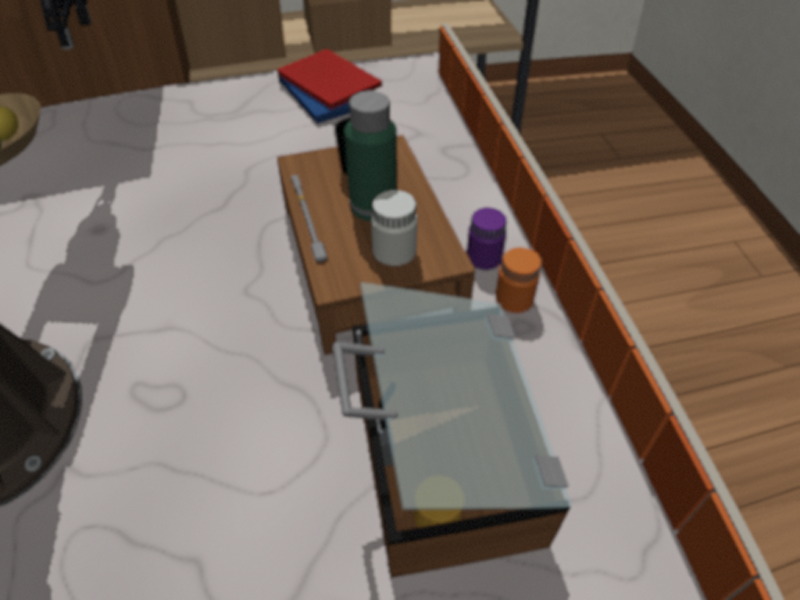

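The scene view shows the white canister behind the thermos at (377,303), and the side view shows it at (394,230). There are orange and purple look-alikes on the floor behind the deck: scene (262,335) and (258,393), side (518,280) and (487,238). The white one on the deck is the one meant. The lid is partly open, with its bar at side (342,380). The tin is at the far end of the bay from the deck.

```bash
cat > h.py <<'E'
from workcell import *
import numpy as np, cv2
from scipy.optimize import least_squares
from scipy.spatial.transform import Rotation as R
def K(c): return np.array([[c['fx'],0,c['cx']],[0,c['fy'],c['cy']],[0,0,1.]])
def proj(n,P,c=None,s=1.5625):
    c=c or camera_params(n)
    return cv2.projectPoints(np.float64(P).reshape(-1,1,3),c['rvec'],c['tvec'],K(c),c['D'])[0][:,0]*s
def onz(n,uv,z,c=None,s=1.5625):
    c=c or camera_params(n)
    u=cv2.undistortPoints(np.float64(uv).reshape(-1,1,2)/s,K(c),c['D'])[:,0]
    M=cv2.Rodrigues(c['rvec'])[0]; o=-M.T@c['tvec']
    d=np.c_[u,np.ones(len(u))]@M
    return o+d*((z-o[2])/d[:,2])[:,None]
def rz(a): return np.array([[np.cos(a),-np.sin(a),0],[np.sin(a),np.cos(a),0],[0,0,1]])
def pose(b,P): return np.atleast_2d(P)@rz(b[2]).T+[b[0],b[1],0]
def lidP(r,y,h,a): # r from hinge, h above lid plane
    return [95-r*np.cos(a)-h*np.sin(a)*-1*-1, y, 117+r*np.sin(a)+h*np.cos(a)]
def rt(v):  # world delta -> tool-frame rows
    s=sense(); q=s['tool_rot']; return R.from_quat([q[1],q[2],q[3],q[0]])
E
python3 - <<'E'
from h import *
np.set_printoptions(precision=1,suppress=True)
print('deck sc',onz('scene',[(316,304),(468,312),(465,545),(277,527)],110))
print('deck si',onz('side',[(278,157),(405,140),(473,272),(320,302)],110))
print('can cap',onz('scene',[(377,303)],195),onz('side',[(394,205)],195), 'base',onz('side',[(395,248)],110))
print('tin',onz('scene',[(427,195)],67),onz('side',[(438,497)],67))
print('rim sc',onz('scene',[(322,262),(447,278)],105),'si',onz('side',[(567,510),(390,542),(355,330)],105))
print('clips',onz('scene',[(363,154),(333,238)],119),onz('side',[(500,325),(551,470)],119))
print('thermos top',onz('scene',[(369,326)],290),onz('side',[(370,100)],290))
print('cup',onz('scene',[(361,447)],185))
print('bomb',onz('scene',[(451,362),(448,474)],115))
E
```

```text
deck sc [[708.1  33.4 110. ]
 [490.6  14.9 110. ]
 [463.1 354.1 110. ]
 [683.6 366.2 110. ]]
deck si [[473.7 344.8 110. ]
 [687.6 343.9 110. ]
 [706.3  21.9 110. ]
 [496.6  14.4 110. ]]
can cap [[609.5  83.8 195. ]] [[610.9  83.3 195. ]] base [[613.6  91.  110. ]]
tin [[ 581.4 -259.1   67. ]] [[ 582.7 -261.5   67. ]]
rim sc [[717.5 -50.8 105. ]
 [527.1 -47.8 105. ]] si [[ 703.2 -324.5  105. ]
 [ 517.1 -314.   105. ]
 [ 533.   -37.6  105. ]]
clips [[ 696.1 -287.8  119. ]
 [ 707.5  -89.2  119. ]] [[ 708.6  -81.5  119. ]
 [ 698.2 -282.8  119. ]]
thermos top [[599.4 190.1 290. ]] [[602.5 187.8 290. ]]
cup [[595. 285. 185.]]
bomb [[505.8 106.8 115. ]
 [492.4 270.2 115. ]]
```

```bash
python3 - <<'E'
import cv2,numpy as np
a=cv2.imread('pics/scene0.png')[70:270,200:333]; b=cv2.imread('pics/side0.png')[115:315,210:343]
cv2.imwrite('pics/crop1.png',np.hstack([cv2.resize(i,None,fx=3,fy=3,interpolation=cv2.INTER_CUBIC) for i in (a,b)]))
E
```

```text
(no output)
```

View pics/crop1.png

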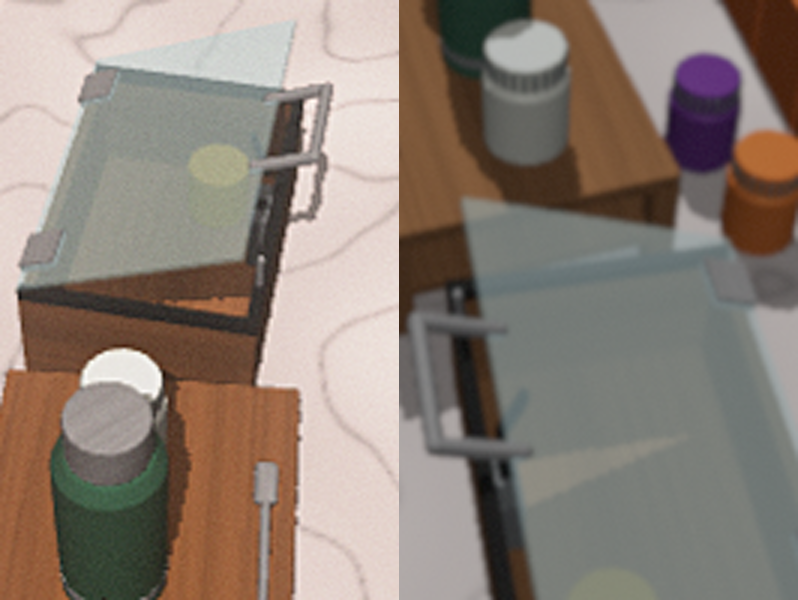

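The crop confirms the white ribbed-cap canister on the deck, at crop pixel (526,90). The lid bar ends are at scene crop (326,88) and (320,158), and at side crop (418,318) and (434,445).

```bash
python3 - <<'E'
from h import *
np.set_printoptions(precision=2,suppress=True)
cs,cd=camera_params('scene'),camera_params('side')
S=lambda x,y:(x/3+200,y/3+70); D=lambda x,y:((x-399)/3+210,y/3+115)
def L(r,y,a): return [95-r*np.cos(a),y,117+r*np.sin(a)]
def pts(a): return [('s',S(326,88),L(230,-38,a)),('s',S(320,158),L(230,38,a)),('d',D(418,318),L(230,38,a)),('d',D(434,445),L(230,-38,a)),
 ('s',S(294,22),L(190,-140,a)),('s',S(258,262),L(190,140,a)),('d',D(464,200),L(190,140,a)),
 ('s',S(97,66),L(0,-140,a)),('s',S(20,290),(95,140,105)),('d',D(730,243),L(0,140,a)),
 ('d',(567/1.5625,510/1.5625),(95,-140,105)),('d',(390/1.5625,542/1.5625),(-95,-140,105)),('s',S(268,330),(-95,140,105))]
def f(p):
    r=[]
    for n,uv,P in pts(p[3]): r.append(proj(n,pose(p,P),cs if n=='s' else cd,1)[0]-uv)
    return np.ravel(r)
o=least_squares(f,[617,-183,-.055,.5],loss='soft_l1',x_scale=[10,10,.1,.1]); p=o.x
print(p); print(f(p).reshape(-1,2))
print('bar',pose(p,L(230,0,p[3])),'tin in bay',(np.array([582,-260.3,0])-[p[0],p[1],0])@rz(p[2]))
np.save('bay.npy',p)
E
```

```text
[ 616.7  -181.06   -0.05    0.38]
[[-0.19  0.94]
 [-2.29 -0.78]
 [-0.97  2.38]
 [-0.52 -0.45]
 [ 0.35 -0.44]
 [-5.21 -1.04]
 [-1.73 -0.18]
 [-0.66 -2.28]
 [-1.41  2.49]
 [-1.51 -1.59]
 [ 1.08  0.36]
 [-1.06  1.6 ]
 [-4.46  1.53]]
bar [[ 498.45 -175.22  202.81]] tin in bay [-30.75 -80.85   0.  ]
```

```bash
cat >> h.py <<'E'
def plan(W,start=None):
    "W: list of (x,y,z,psi) tcp, tool down; prints shares per call"
    if start is None:
        s=sense(); q=s['tool_rot']; M=R.from_quat([q[1],q[2],q[3],q[0]]); p=np.array(s['tcp_pos'])
    else: p,M=start
    for x,y,z,ps in W:
        T=R.from_matrix(np.array([[-np.sin(ps),np.cos(ps),0],[np.cos(ps),np.sin(ps),0],[0,0,-1]]).T.T)
        d=M.inv().apply(np.array([x,y,z])-p)/200; r=(M.inv()*T).as_rotvec()/np.radians(30)
        print((x,y,z),np.round(d,3),np.round(r,3)); p,M=np.array([x,y,z.real]),T
E
python3 - <<'E'
from h import *
plan([(290,480,380,.88),(430,320,400,.415),(500,140,400,-.05),(498,-30,400,-.05),(498,-175,290,-.05)])
E
```

```text
(290, 480, 380) [-0.887 -0.589 -0.746] [-0.002  0.     0.896]
(430, 320, 400) [-1.049 -0.171 -0.1  ] [0.    0.    0.888]
(500, 140, 400) [-0.965 -0.043  0.   ] [0.    0.    0.888]
(498, -30, 400) [-0.849  0.032  0.   ] [0. 0. 0.]
(498, -175, 290) [-0.724  0.036  0.55 ] [0. 0. 0.]
```

```bash
python3 -m handwheel '[[[-0.89,-0.59,-0.75,0,0,0.9,0],[-0.89,-0.59,-0.75,0,0,0.9,0.4],[-0.89,-0.59,-0.75,0,0,0.9,0.4],[-0.89,-0.59,-0.75,0,0,0.9,0.4],[-0.89,-0.59,-0.75,0,0,0.9,0.4],[-0.89,-0.59,-0.75,0,0,0.9,0.4],[-0.89,-0.59,-0.75,0,0,0.9,0.4],[-0.89,-0.59,-0.75,0,0,0.9,0.4],[-0.89,-0.59,-0.75,0,0,0.9,0.4]]]'
python3 -m handwheel '[[[-1,-0.17,-0.1,0,0,0.89,0.4],[-1,-0.17,-0.1,0,0,0.89,0.4],[-1,-0.17,-0.1,0,0,0.89,0.4],[-1,-0.17,-0.1,0,0,0.89,0.4],[-1,-0.17,-0.1,0,0,0.89,0.4],[-1,-0.17,-0.1,0,0,0.89,0.4],[-1,-0.17,-0.1,0,0,0.89,0.4],[-1,-0.17,-0.1,0,0,0.89,0.4]]]'
python3 -m handwheel '[[[-0.96,-0.04,0,0,0,0.89,0.4],[-0.96,-0.04,0,0,0,0.89,0.4],[-0.96,-0.04,0,0,0,0.89,0.4],[-0.96,-0.04,0,0,0,0.89,0.4],[-0.96,-0.04,0,0,0,0.89,0.4],[-0.96,-0.04,0,0,0,0.89,0.4],[-0.96,-0.04,0,0,0,0.89,0.4],[-0.96,-0.04,0,0,0,0.89,0.4]]]'
python3 - <<'E'
from h import *
plan([(498,-30,400,-.05),(498,-175,290,-.05)])
E
```

```text
t: 0.85
tcp_pos: [290.7, 479.5, 380.7]
tool_rot: [-0.0, 0.34, 0.94, -0.0]
contact_force: [-0.2, 0.2, -0.8]
gripper_width: 25.7
t: 1.52
tcp_pos: [421.9, 326.2, 399.5]
tool_rot: [-0.001, 0.548, 0.836, -0.001]
contact_force: [-1.3, 0.4, -0.3]
gripper_width: 25.4
t: 2.18
tcp_pos: [490.6, 148.5, 399.1]
tool_rot: [-0.001, 0.726, 0.688, -0.002]
contact_force: [0.1, 0.0, 0.3]
gripper_width: 25.8
(498, -30, 400) [-0.889  0.084 -0.004] [-0.006  0.002 -0.006]
(498, -175, 290) [-0.724  0.036  0.55 ] [0. 0. 0.]
```

Move above the bar, then use the wrist camera to verify.

```bash
python3 -m handwheel '[[[-0.89,0.084,0,0,0,0,0.4],[-0.89,0.084,0,0,0,0,0.4],[-0.89,0.084,0,0,0,0,0.4],[-0.89,0.084,0,0,0,0,0.4],[-0.89,0.084,0,0,0,0,0.4],[-0.89,0.084,0,0,0,0,0.4],[-0.89,0.084,0,0,0,0,0.4]]]'
python3 -m handwheel '[[[-0.72,0.036,0.55,0,0,0,0.4],[-0.72,0.036,0.55,0,0,0,0.4],[-0.72,0.036,0.55,0,0,0,0.4],[-0.72,0.036,0.55,0,0,0,0.4],[-0.72,0.036,0.55,0,0,0,0.4],[-0.72,0.036,0.55,0,0,0,0.4],[-0.72,0.036,0.55,0,0,0,0.4],[-0.72,0.036,0.55,0,0,0,0.4]]]'
python3 - <<'E'
from h import *
c=camera_params('wrist'); im=capture('wrist'); cv2.imwrite('pics/w1.png',cv2.resize(im,(800,600)))
def L(r,y,a): return [95-r*np.cos(a),y,117+r*np.sin(a)]
p=np.load('bay.npy')
print(proj('wrist',pose(p,[L(230,-38,p[3]),L(230,38,p[3])]),c))
plan([(498.5,-175,184,-.05)])
print(sense()['tool_rot'])
import pickle; pickle.dump(c,open('w1.pkl','wb'))
E
```

```text
t: 2.77
tcp_pos: [497.9, -29.0, 399.0]
tool_rot: [-0.001, 0.726, 0.688, -0.001]
contact_force: [-0.2, 0.2, 0.6]
gripper_width: 25.3
t: 3.43
tcp_pos: [497.8, -171.4, 289.9]
tool_rot: [-0.001, 0.725, 0.689, -0.001]
contact_force: [-0.3, -0.2, 0.4]
gripper_width: 25.6
[[404.50920209 388.14594849]
 [404.23499655 236.89276792]]
(498.5, -175, 184) [-0.017  0.005  0.531] [-0.004  0.001 -0.002]
[-5.88604848e-04  7.24944122e-01  6.88806718e-01 -9.89260911e-04]
```

View pics/w1.png

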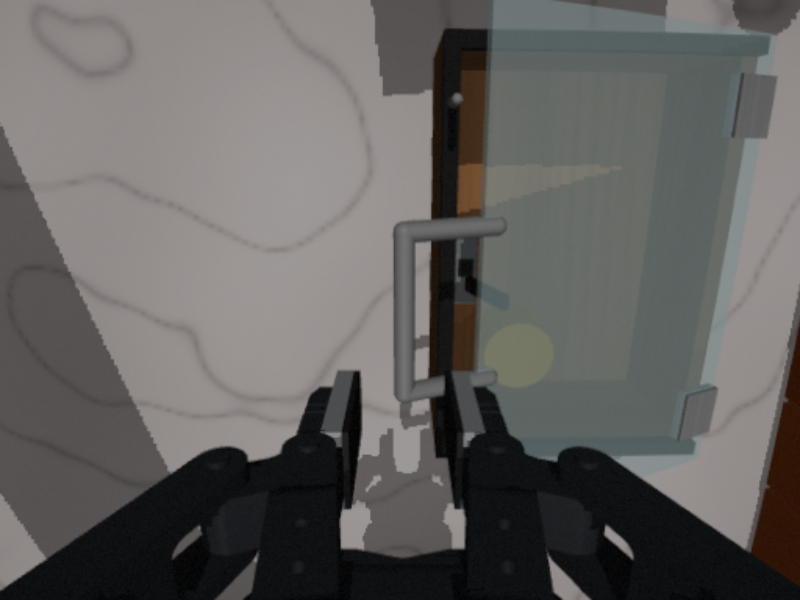

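The wrist view shows the bar from (404,230) to (405,395), centred where I predicted it, with the jaws straddling its column. Next I descend and grip.

```bash
python3 -m handwheel '[[[-0.017,0.005,0.3,0,0,0,0.4],[-0.017,0.005,0.3,0,0,0,0.4],[-0.017,0.005,0.4,0,0,0,0.4],[-0.017,0.005,0.5,0,0,0,0.4],[-0.017,0.005,0.535,0,0,0,0.4],[-0.017,0.005,0.535,0,0,0,0.4],[-0.017,0.005,0.535,0,0,0,0.4]]]'
python3 -m handwheel '[[[0,0,0,0,0,0,1],[0,0,0,0,0,0,1],[0,0,0,0,0,0,1],[0,0,0,0,0,0,1],[0,0,0,0,0,0,1],[0,0,0,0,0,0,1]]]'
python3 - <<'E'
from h import *
s=sense(); t=np.array(s['tcp_pos']); p=np.load('bay.npy'); print(s['contact_force'])
g=t+[0,0,19]; b=(g-[p[0],p[1],0])@rz(p[2]); print('in bay',b, 'r',np.hypot(95-b[0],b[2]-117),'a',np.arctan2(b[2]-117,95-b[0]))
a0=.375
for a in (.55,.75,.95,1.15,1.35,1.5,1.6):
    print(a,'rel tool y,z (share)',np.round((230*(np.cos(a0)-np.cos(a)))/200,3),np.round(-230*(np.sin(a)-np.sin(a0))/200,3))
E
```

```text
t: 4.07
tcp_pos: [499.1, -174.4, 184.1]
tool_rot: [-0.0, 0.725, 0.689, -0.001]
contact_force: [-0.4, 0.5, 0.3]
gripper_width: 25.8
t: 4.57
tcp_pos: [498.0, -174.2, 185.1]
tool_rot: [-0.001, 0.725, 0.689, -0.001]
contact_force: [-10.2, 0.5, 3.8]
gripper_width: 8.3
[-10.18868667   0.51357786   3.80294485]
in bay [-118.86435744    1.02279409  204.12552819] r 230.93033807478255 a 0.3868580917511045
0.55 rel tool y,z (share) 0.09 -0.18
0.75 rel tool y,z (share) 0.229 -0.363
0.95 rel tool y,z (share) 0.401 -0.514
1.15 rel tool y,z (share) 0.6 -0.628
1.35 rel tool y,z (share) 0.818 -0.701
1.5 rel tool y,z (share) 0.989 -0.726
1.6 rel tool y,z (share) 1.104 -0.728
```

```bash
python3 -m handwheel '[[[0,0.026,-0.06,0,0,0,1],[0,0.056,-0.117,0,0,0,1],[0,0.085,-0.168,0,0,0,1],[0,0.116,-0.216,0,0,0,1],[0,0.15,-0.262,0,0,0,1],[0,0.185,-0.307,0,0,0,1],[0,0.223,-0.35,0,0,0,1],[0,0.263,-0.391,0,0,0,1],[0,0.306,-0.43,0,0,0,1],[0,0.35,-0.467,0,0,0,1],[0,0.35,-0.467,0,0,0,1]]]'
python3 - <<'E'
from h import *
s=sense(); t=np.array(s['tcp_pos']); p=np.load('bay.npy')
g=t+[0,0,19]; b=(g-[p[0],p[1],0])@rz(p[2]); r=np.hypot(95-b[0],b[2]-117);a0=np.arctan2(b[2]-117,95-b[0]); print('in bay',b, 'r',r,a0)
for a in np.arange(.96,1.56,.06):
    print(round(a,2),np.round((230*(np.cos(a0)-np.cos(a)))/200,3),np.round(-230*(np.sin(a)-np.sin(a0))/200,3))
E
```

```text
t: 5.48
tcp_pos: [569.2, -177.8, 281.4]
tool_rot: [0.0, 0.724, 0.689, -0.001]
contact_force: [-9.9, 0.5, 13.0]
gripper_width: 7.7
in bay [-47.56700604   0.92274905 300.35559627] r 232.2598241114497 0.9098989641433399
0.96 0.046 -0.034
1.02 0.104 -0.072
1.08 0.164 -0.106
1.14 0.226 -0.137
1.2 0.289 -0.164
1.26 0.354 -0.187
1.32 0.42 -0.206
1.38 0.488 -0.221
1.44 0.556 -0.232
1.5 0.625 -0.239
1.56 0.693 -0.242
```

```bash
python3 -m handwheel '[[[0,0.046,-0.03,0,0,0,1],[0,0.104,-0.067,0,0,0,1],[0,0.164,-0.1,0,0,0,1],[0,0.226,-0.13,0,0,0,1],[0,0.289,-0.156,0,0,0,1],[0,0.354,-0.178,0,0,0,1],[0,0.42,-0.197,0,0,0,1],[0,0.488,-0.212,0,0,0,1],[0,0.556,-0.223,0,0,0,1],[0,0.625,-0.23,0,0,0,1],[0,0.67,-0.232,0,0,0,1],[0,0.67,-0.232,0,0,0,1]]]'
python3 - <<'E'
from h import *
s=sense(); t=np.array(s['tcp_pos']); p=np.load('bay.npy')
g=t+[0,0,19]; b=(g-[p[0],p[1],0])@rz(p[2]); r=np.hypot(95-b[0],b[2]-117);a0=np.arctan2(b[2]-117,95-b[0]); print('in bay',b, 'r',r,a0)
cv2.imwrite('pics/side1.png',cv2.resize(capture('side'),(800,600)))
E
```

```text
t: 6.48
tcp_pos: [705.1, -184.6, 329.9]
tool_rot: [0.002, 0.724, 0.689, -0.0]
contact_force: [0.9, -0.8, 8.5]
gripper_width: 7.8
in bay [ 88.48316427   0.78669249 348.8511472 ] r 231.9427162144899 1.5426958821464218
```

View pics/side1.png

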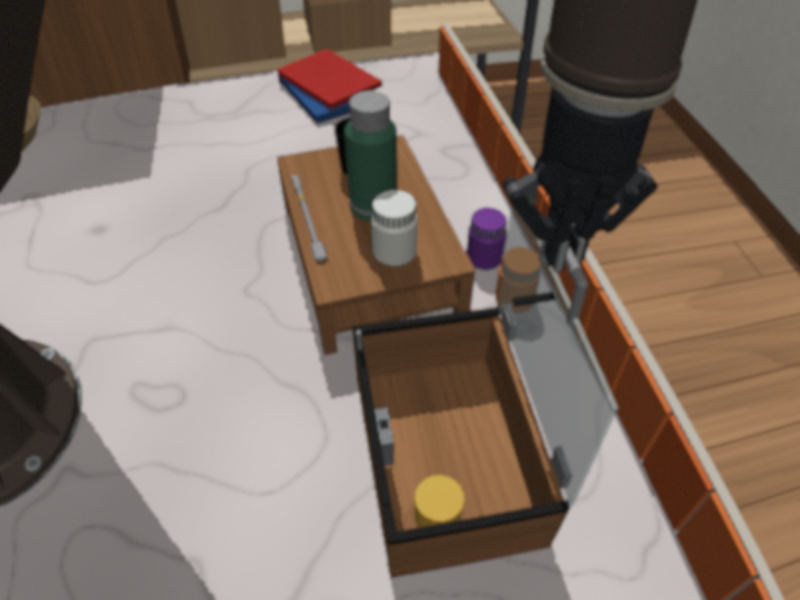

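The lid is upright at about 1.54 rad. The bay is clear, with the tin at side (439,500) and the latch housing at (384,435). I release the bar and go to the canister.

```bash
python3 -m handwheel '[[[0,0,0,0,0,0,0.5],[0,0,0,0,0,0,0.4],[0,0,0,0,0,0,0.3],[0,0,0,0,0,0,0.3],[0,0,-0.2,0,0,0,0.3],[0,0,-0.4,0,0,0,0.3],[0,0,-0.4,0,0,0,0.3],[0,0,-0.4,0,0,0,0.3]]]'
python3 - <<'E'
from h import *
plan([(655,0,405,-.06),(610,83.5,260,-.07),(610,83.5,127,-.07)])
E
```

```text
t: 7.2
tcp_pos: [705.2, -184.6, 413.0]
tool_rot: [0.004, 0.724, 0.689, 0.001]
contact_force: [0.6, 0.3, -1.2]
gripper_width: 30.0
(655, 0, 405) [ 0.909 -0.297  0.034] [0.014 0.007 0.02 ]
(610, 83.5, 260) [ 0.403 -0.25   0.725] [0.    0.    0.019]
(610, 83.5, 127) [0.    0.    0.665] [0. 0. 0.]
```

```bash
python3 -m handwheel '[[[0.91,-0.3,0.034,0.014,0.007,0.02,0],[0.91,-0.3,0.034,0.014,0.007,0.02,-1],[0.91,-0.3,0.034,0.014,0.007,0.02,-1],[0.91,-0.3,0.034,0.014,0.007,0.02,-1],[0.91,-0.3,0.034,0.014,0.007,0.02,-1],[0.91,-0.3,0.034,0.014,0.007,0.02,-1],[0.91,-0.3,0.034,0.014,0.007,0.02,-1]]]'
python3 -m handwheel '[[[0.4,-0.25,0.3,0,0,0.02,-1],[0.4,-0.25,0.6,0,0,0.02,-1],[0.4,-0.25,0.725,0,0,0.02,-1],[0.4,-0.25,0.725,0,0,0.02,-1],[0.4,-0.25,0.725,0,0,0.02,-1],[0.4,-0.25,0.725,0,0,0.02,-1],[0.4,-0.25,0.725,0,0,0.02,-1]]]'
python3 - <<'E'
from h import *
c=camera_params('wrist'); im=capture('wrist'); cv2.imwrite('pics/w2.png',cv2.resize(im,(800,600)))
print(proj('wrist',[(610,83.5,195),(610-27.5,83.5,195),(610+27.5,83.5,195),(610,83.5+27.5,195)],c))
plan([(610,83.5,127,-.07)])
E
```

```text
t: 7.78
tcp_pos: [653.6, 1.6, 404.6]
tool_rot: [-0.0, 0.727, 0.686, -0.0]
contact_force: [0.4, -1.0, 0.1]
gripper_width: 85.4
t: 8.37
tcp_pos: [608.4, 83.4, 259.2]
tool_rot: [-0.001, 0.731, 0.682, -0.001]
contact_force: [-0.1, 0.2, 0.6]
gripper_width: 85.5
[[406.31217817 325.05654097]
 [342.64394638 329.16839665]
 [470.32286451 320.88055596]
 [401.85002454 262.83008226]]
(610, 83.5, 127) [0.002 0.004 0.667] [0.    0.001 0.002]
```

View pics/w2.png

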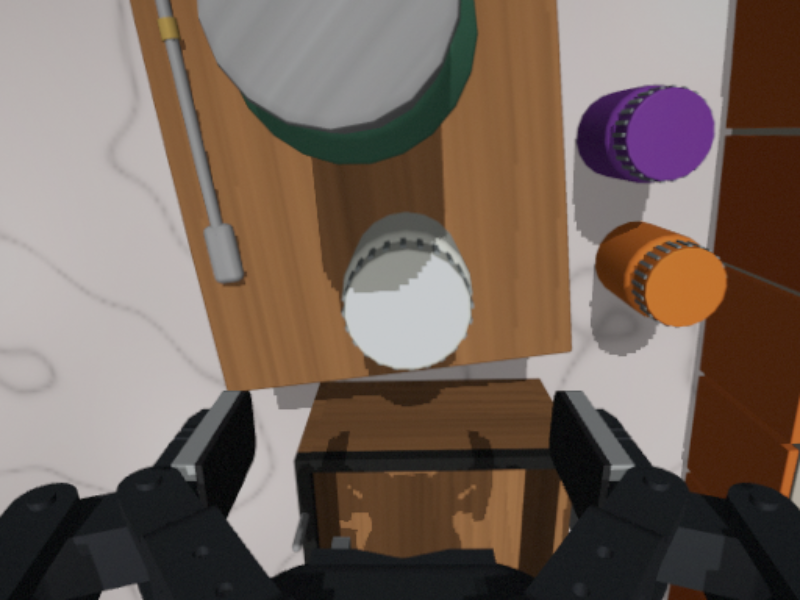

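The wrist view shows the white cap centred at about (407,305), roughly 8 mm further in y than I predicted, while x agrees. I take y≈88 and descend.

```bash
python3 -m handwheel '[[[0.024,0.005,0.15,0,0,0,-1],[0.024,0.005,0.3,0,0,0,-1],[0.024,0.005,0.45,0,0,0,-1],[0.024,0.005,0.6,0,0,0,-1],[0.024,0.005,0.66,0,0,0,-1],[0.024,0.005,0.66,0,0,0,-1],[0.024,0.005,0.66,0,0,0,-1]]]'
python3 -m handwheel '[[[0,0,0,0,0,0,0],[0,0,0,0,0,0,0.5],[0,0,0,0,0,0,1],[0,0,0,0,0,0,1],[0,0,0,0,0,0,1],[0,0,0,0,0,0,1]]]'
python3 -m handwheel '[[[0,0,-0.1,0,0,0,1],[0,0,-0.3,0,0,0,1],[0,0,-0.5,0,0,0,1],[0,0,-0.7,0,0,0,1],[0,0,-0.7,0,0,0,1],[0,0,-0.7,0,0,0,1],[0,0,-0.7,0,0,0,1]]]'
python3 - <<'E'
from h import *
cv2.imwrite('pics/side2.png',cv2.resize(capture('side'),(800,600)))
b=np.load('bay.npy'); print(pose(b,(-5,42,0)))
x,y,_=pose(b,(-5,42,0))[0]
plan([(x,y+90,270,-.05),(x,y,200,-.05),(x,y,35,-.05)])
E
```

```text
t: 9.0
tcp_pos: [611.7, 87.4, 129.6]
tool_rot: [0.001, 0.731, 0.682, 0.0]
contact_force: [-0.3, 1.2, -0.4]
gripper_width: 85.5
t: 9.5
tcp_pos: [612.8, 87.4, 132.5]
tool_rot: [0.002, 0.731, 0.682, 0.002]
contact_force: [-6.7, -1.6, 19.6]
gripper_width: 60.9
t: 10.08
tcp_pos: [612.1, 87.4, 273.0]
tool_rot: [0.002, 0.731, 0.682, 0.002]
contact_force: [-0.2, 0.8, -3.3]
gripper_width: 60.8
[[ 613.78385669 -138.86719819    0.        ]]
(np.float64(613.7838566920781), np.float64(-48.86719819080696), 270) [-0.679  0.058  0.01 ] [ 0.007  0.    -0.037]
(np.float64(613.7838566920781), np.float64(-138.86719819080696), 200) [-0.449  0.022  0.35 ] [0. 0. 0.]
(np.float64(613.7838566920781), np.float64(-138.86719819080696), 35) [0.    0.    0.825] [0. 0. 0.]
```

View pics/side2.png

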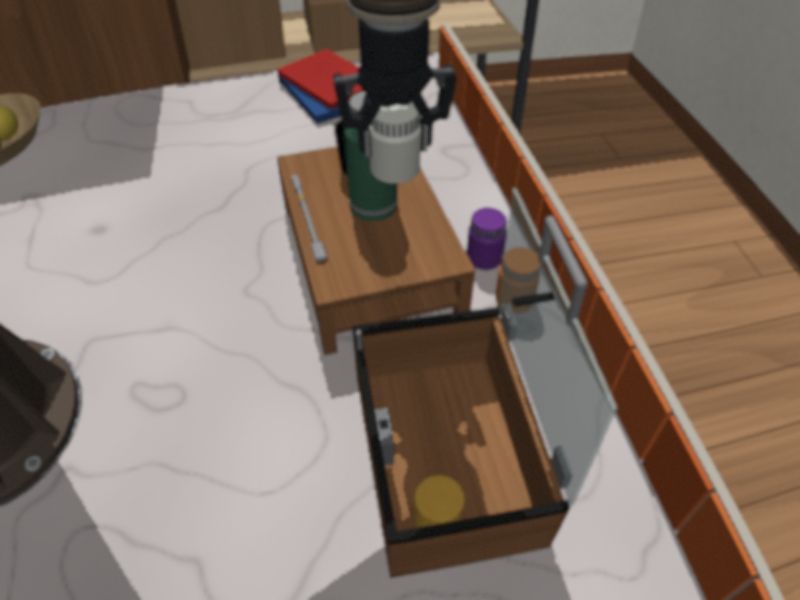

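The canister is held upright, the lid is still open, and thermos, cup and bombilla stand where they were. I carry it to the bay.

```bash
python3 -m handwheel '[[[-0.2,0.02,0,0,0,0,1],[-0.4,0.04,0,0,0,-0.037,1],[-0.6,0.058,0.01,0.007,0,-0.037,1],[-0.68,0.058,0.01,0.007,0,-0.037,1],[-0.68,0.058,0.01,0.007,0,-0.037,1],[-0.68,0.058,0.01,0.007,0,-0.037,1]]]'
python3 -m handwheel '[[[-0.2,0.01,0.1,0,0,0,1],[-0.4,0.022,0.25,0,0,0,1],[-0.45,0.022,0.35,0,0,0,1],[-0.45,0.022,0.35,0,0,0,1],[-0.45,0.022,0.35,0,0,0,1],[-0.45,0.022,0.35,0,0,0,1]]]'
python3 - <<'E'
from h import *
b=np.load('bay.npy')
x,y,_=pose(b,(-5,42,0))[0]
plan([(x,y,38,-.05)])
E
```

```text
t: 10.63
tcp_pos: [612.9, -50.0, 268.3]
tool_rot: [-0.001, 0.725, 0.688, -0.001]
contact_force: [-0.4, -0.3, -3.0]
gripper_width: 60.6
t: 11.13
tcp_pos: [612.5, -138.9, 198.1]
tool_rot: [-0.002, 0.725, 0.689, -0.001]
contact_force: [0.4, 0.2, -2.1]
gripper_width: 60.9
(np.float64(613.7838566920781), np.float64(-138.86719819080696), 38) [0.   0.01 0.8 ] [-0.007 -0.002 -0.003]
```

```bash
python3 -m handwheel '[[[0,0.01,0.15,0,0,0,1],[0,0.01,0.3,0,0,0,1],[0,0.01,0.45,0,0,0,1],[0,0.01,0.6,0,0,0,1],[0,0.01,0.7,0,0,0,1],[0,0.01,0.76,0,0,0,1],[0,0.01,0.79,0,0,0,1],[0,0.01,0.8,0,0,0,1],[0,0.01,0.8,0,0,0,1]]]'
python3 -m handwheel '[[[0,0,0.005,0,0,0,1],[0,0,0.01,0,0,0,1],[0,0,0.015,0,0,0,1],[0,0,0.02,0,0,0,1],[0,0,0.02,0,0,0,1]]]'
```

```text
t: 11.88
tcp_pos: [614.7, -138.6, 38.9]
tool_rot: [-0.001, 0.725, 0.689, -0.001]
contact_force: [0.2, 1.0, -2.9]
gripper_width: 61.1
t: 12.3
tcp_pos: [614.7, -138.6, 35.1]
tool_rot: [-0.001, 0.725, 0.689, -0.001]
contact_force: [-0.2, 0.4, -2.4]
gripper_width: 60.7
```

```bash
python3 -m handwheel '[[[0,0,0.005,0,0,0,1],[0,0,0.01,0,0,0,1],[0,0,0.01,0,0,0,1],[0,0,0.01,0,0,0,1]]]'
```

```text
t: 12.63
tcp_pos: [614.8, -138.6, 34.6]
tool_rot: [-0.001, 0.725, 0.689, -0.0]
contact_force: [-8.8, 3.9, 24.5]
gripper_width: 60.5
```

```bash
python3 -m handwheel '[[[0,0,-0.005,0,0,0,0],[0,0,-0.005,0,0,0,-0.6],[0,0,-0.005,0,0,0,-1],[0,0,-0.005,0,0,0,-1],[0,0,-0.005,0,0,0,-1],[0,0,-0.005,0,0,0,-1],[0,0,-0.005,0,0,0,-1],[0,0,-0.005,0,0,0,-1]]]'
python3 -m handwheel '[[[0,0,-0.1,0,0,0,-1],[0,0,-0.25,0,0,0,-1],[0,0,-0.4,0,0,0,-1],[0,0,-0.6,0,0,0,-1],[0,0,-0.8,0,0,0,-1],[0,0,-1,0,0,0,0],[0,0,-1,0,0,0,0.3],[0,0,-1,0,0,0,0.3],[0,0,-1,0,0,0,0.3]]]'
python3 -m handwheel '[[[0,0,-0.2,0,0,0,0.3],[0,0,-0.4,0,0,0,0.3],[0,0,-0.6,0,0,0,0.3],[0,0,-0.8,0,0,0,0.3],[0,0,-0.9,0,0,0,0.3],[0,0,-0.9,0,0,0,0.3],[0,0,-0.9,0,0,0,0.3]]]'
python3 - <<'E'
from h import *
cv2.imwrite('pics/side3.png',cv2.resize(capture('side')[150:384,200:400],(684,800))[:600])
a,b=capture('side')[180:380,205:405],capture('scene')[60:260,180:380]
cv2.imwrite('pics/c3.png',np.hstack([cv2.resize(i,(400,400)) for i in (a,b)]))
plan([(705.2,-184.6,413,-.05),(705.2,-184.6,330,-.05)])
E
```

```text
t: 13.3
tcp_pos: [614.7, -138.6, 35.5]
tool_rot: [-0.001, 0.725, 0.689, -0.0]
contact_force: [0.1, 0.1, 0.3]
gripper_width: 85.5
t: 14.05
tcp_pos: [614.9, -138.7, 235.5]
tool_rot: [-0.001, 0.725, 0.689, -0.0]
contact_force: [-0.1, -0.5, -0.2]
gripper_width: 38.4
t: 14.63
tcp_pos: [615.3, -138.8, 415.0]
tool_rot: [-0.001, 0.725, 0.689, -0.0]
contact_force: [-0.4, -0.3, -0.7]
gripper_width: 29.8
(705.2, -184.6, 413) [-0.206  0.464 -0.002] [-0.01  -0.002 -0.002]
(705.2, -184.6, 330) [0.    0.    0.415] [0. 0. 0.]
```

View pics/c3.png

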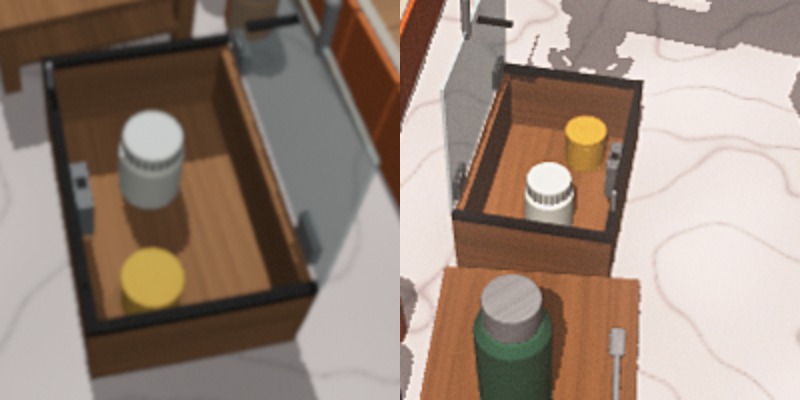

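The canister stands upright beside the tin and clear of the latch, with the lid still open. I regrip the bar.

```bash
python3 -m handwheel '[[[-0.1,0.2,0,0,0,0,0.3],[-0.206,0.4,0,0,0,0,0.3],[-0.206,0.464,0,-0.01,0,0,0.3],[-0.206,0.464,0,-0.01,0,0,0.3],[-0.206,0.464,0,-0.01,0,0,0.3],[-0.206,0.464,0,-0.01,0,0,0.3]]]'
python3 -m handwheel '[[[0,0,0.1,0,0,0,0.3],[0,0,0.2,0,0,0,0.3],[0,0,0.3,0,0,0,0.3],[0,0,0.415,0,0,0,0.3],[0,0,0.415,0,0,0,0.3],[0,0,0.415,0,0,0,1],[0,0,0.415,0,0,0,1],[0,0,0.415,0,0,0,1],[0,0,0.415,0,0,0,1]]]'
python3 - <<'E'
from h import *
s=sense(); t=np.array(s['tcp_pos']); p=np.load('bay.npy')
g=t+[0,0,19]; b=(g-[p[0],p[1],0])@rz(p[2]); r=np.hypot(95-b[0],b[2]-117);a0=np.arctan2(b[2]-117,95-b[0]); print('in bay',b, 'r',r,a0)
for c in (a0,.96):
  for a in np.arange(c,.2,-.06):
    d=[(231*(np.cos(c)-np.cos(a)))/200,-231*(np.sin(a)-np.sin(c))/200]
    if max(map(abs,d))<.8: print(round(a,2),np.round(d,3))
E
```

```text
t: 15.28
tcp_pos: [704.3, -184.2, 411.1]
tool_rot: [-0.002, 0.725, 0.689, -0.0]
contact_force: [-0.1, -0.3, 0.8]
gripper_width: 29.9
t: 16.03
tcp_pos: [704.3, -183.8, 329.6]
tool_rot: [-0.001, 0.725, 0.689, 0.0]
contact_force: [-1.8, 2.5, 2.8]
gripper_width: 7.6
in bay [ 87.64893422   1.58094561 348.63364636] r 231.75026276908937 1.5390712320557525
1.54 [ 0. -0.]
1.48 [-0.069  0.004]
1.42 [-0.138  0.013]
1.36 [-0.206  0.025]
1.3 [-0.273  0.042]
1.24 [-0.34   0.062]
1.18 [-0.404  0.087]
1.12 [-0.468  0.115]
1.06 [-0.529  0.147]
1.0 [-0.588  0.183]
0.94 [-0.645  0.222]
0.88 [-0.7    0.265]
0.82 [-0.752  0.311]
0.96 [ 0. -0.]
0.9 [-0.056  0.041]
0.84 [-0.109  0.086]
0.78 [-0.159  0.134]
0.72 [-0.206  0.185]
0.66 [-0.25   0.238]
0.6 [-0.291  0.294]
0.54 [-0.328  0.352]
0.48 [-0.362  0.413]
0.42 [-0.392  0.475]
0.36 [-0.419  0.539]
0.3 [-0.441  0.605]
0.24 [-0.459  0.672]
```

```bash
python3 -m handwheel '[[[0,-0.069,0.004,0,0,0,1],[0,-0.138,0.013,0,0,0,1],[0,-0.206,0.025,0,0,0,1],[0,-0.273,0.042,0,0,0,1],[0,-0.34,0.062,0,0,0,1],[0,-0.404,0.087,0,0,0,1],[0,-0.468,0.115,0,0,0,1],[0,-0.529,0.147,0,0,0,1],[0,-0.588,0.183,0,0,0,1],[0,-0.626,0.209,0,0,0,1],[0,-0.626,0.209,0,0,0,1]]]'
python3 -m handwheel '[[[0,-0.056,0.041,0,0,0,1],[0,-0.109,0.086,0,0,0,1],[0,-0.159,0.134,0,0,0,1],[0,-0.206,0.185,0,0,0,1],[0,-0.25,0.238,0,0,0,1],[0,-0.291,0.294,0,0,0,1],[0,-0.328,0.352,0,0,0,1],[0,-0.362,0.413,0,0,0,1],[0,-0.392,0.475,0,0,0,1],[0,-0.419,0.539,0,0,0,1],[0,-0.441,0.605,0,0,0,1],[0,-0.441,0.605,0,0,0,1]]]'
python3 - <<'E'
from h import *
s=sense(); t=np.array(s['tcp_pos']); p=np.load('bay.npy')
g=t+[0,0,19]; b=(g-[p[0],p[1],0])@rz(p[2]); r=np.hypot(95-b[0],b[2]-117);a0=np.arctan2(b[2]-117,95-b[0]); print('in bay',b, 'r',r,a0)
E
```

```text
t: 16.95
tcp_pos: [577.8, -177.5, 288.6]
tool_rot: [-0.001, 0.725, 0.689, 0.0]
contact_force: [-6.5, 0.9, 6.8]
gripper_width: 7.9
t: 17.95
tcp_pos: [490.1, -173.5, 166.9]
tool_rot: [0.0, 0.725, 0.689, 0.0]
contact_force: [3.2, -3.8, -2.9]
gripper_width: 7.6
in bay [-126.80349621    1.2814669   185.92540909] r 232.26601763886381 0.30128965646808886
```

```bash
python3 -m handwheel '[[[0,0,0,0,0,0,0.4],[0,0,0,0,0,0,0.4],[0,0,0,0,0,0,0.4],[0,0,-0.1,0,0,0,0.4],[0,0,-0.3,0,0,0,0.4],[0,0,-0.4,0,0,0,1],[0,0,-0.4,0,0,0,1],[0,0,-0.4,0,0,0,1]]]'
python3 - <<'E'
from h import *
p=np.load('bay.npy'); x,y,_=pose(p,(-80,0,0))[0]
plan([(x,y,240,-.05),(x,y,185,-.05),(x,y,125,-.05)])
E
```

```text
t: 18.62
tcp_pos: [490.9, -173.8, 248.5]
tool_rot: [0.002, 0.725, 0.689, 0.001]
contact_force: [0.0, 0.1, -0.7]
gripper_width: 0.1
(np.float64(536.8013486222123), np.float64(-177.11237372018667), 240) [-0.005  0.23   0.043] [ 0.007  0.001 -0.002]
(np.float64(536.8013486222123), np.float64(-177.11237372018667), 185) [0.    0.    0.275] [0. 0. 0.]
(np.float64(536.8013486222123), np.float64(-177.11237372018667), 125) [0.  0.  0.3] [0. 0. 0.]
```

```bash
python3 -m handwheel '[[[0,0.15,0.04,0.007,0,0,1],[0,0.23,0.043,0.007,0,0,1],[0,0.23,0.15,0.007,0,0,1],[0,0.23,0.25,0.007,0,0,1],[0,0.23,0.3,0.007,0,0,1],[0,0.23,0.33,0.007,0,0,1],[0,0.23,0.35,0.007,0,0,1]]]'
python3 -m handwheel '[[[0,0,0.05,0,0,0,1],[0,0,0.1,0,0,0,1],[0,0,0.15,0,0,0,1],[0,0,0.2,0,0,0,1],[0,0,0.23,0,0,0,1],[0,0,0.24,0,0,0,1],[0,0,0.24,0,0,0,1]]]'
```

```text
t: 19.2
tcp_pos: [536.5, -176.0, 177.7]
tool_rot: [-0.001, 0.725, 0.689, -0.001]
contact_force: [0.3, -0.5, 0.6]
gripper_width: -0.1
t: 19.78
tcp_pos: [535.9, -175.9, 129.0]
tool_rot: [-0.001, 0.725, 0.689, -0.001]
contact_force: [-1.2, 0.2, 2.4]
gripper_width: -0.1
```

```bash
for i in 1; do python3 -m handwheel '[[[0,0,0.015,0,0,0,1],[0,0,0.03,0,0,0,1],[0,0,0.04,0,0,0,1],[0,0,0.04,0,0,0,1]]]'; done
python3 -m handwheel '[[[0,0,0.01,0,0,0,1],[0,0,0.02,0,0,0,1],[0,0,0.02,0,0,0,1]]]'
python3 -m handwheel '[[[0,0,0.01,0,0,0,1],[0,0,0.015,0,0,0,1],[0,0,0.015,0,0,0,1]]]'
```

```text
t: 20.12
tcp_pos: [535.9, -176.0, 120.9]
tool_rot: [-0.001, 0.725, 0.689, -0.001]
contact_force: [-2.8, -0.7, 4.4]
gripper_width: 0.2
t: 20.37
tcp_pos: [536.0, -176.0, 117.0]
tool_rot: [-0.001, 0.725, 0.689, -0.001]
contact_force: [-1.7, -0.4, 5.9]
gripper_width: -0.0
t: 20.62
tcp_pos: [536.1, -176.0, 114.4]
tool_rot: [-0.001, 0.725, 0.689, -0.001]
contact_force: [-3.2, 1.0, 7.9]
gripper_width: 0.2
```

```bash
python3 -m handwheel '[[[0,0,0.008,0,0,0,1],[0,0,0.012,0,0,0,1],[0,0,0.012,0,0,0,1]]]'
python3 -m handwheel '[[[0,0,0.008,0,0,0,1],[0,0,0.01,0,0,0,1],[0,0,0.01,0,0,0,1]]]'
```

```text
t: 20.87
tcp_pos: [536.1, -176.1, 112.4]
tool_rot: [-0.0, 0.725, 0.689, -0.001]
contact_force: [-4.6, 1.0, 8.6]
gripper_width: 0.2
t: 21.12
tcp_pos: [536.2, -176.1, 110.9]
tool_rot: [-0.0, 0.725, 0.689, -0.001]
contact_force: [-4.8, 1.0, 10.9]
gripper_width: -0.3
```

```bash
python3 -m handwheel '[[[0,0,0.008,0,0,0,1],[0,0,0.01,0,0,0,1],[0,0,0.01,0,0,0,1]]]'
python3 -m handwheel '[[[0,0,0.006,0,0,0,1],[0,0,0.008,0,0,0,1],[0,0,0.008,0,0,0,1]]]'
```

```text
t: 21.37
tcp_pos: [536.3, -176.1, 110.5]
tool_rot: [0.0, 0.725, 0.689, -0.0]
contact_force: [-10.1, 3.8, 31.2]
gripper_width: 0.0
t: 21.62
tcp_pos: [536.3, -176.1, 110.5]
tool_rot: [0.001, 0.725, 0.689, -0.0]
contact_force: [-11.9, 2.5, 32.3]
gripper_width: -0.0
```

The hard stop is reached. I lift off and look.

```bash
python3 -m handwheel '[[[0,0,-0.01,0,0,0,1],[0,0,-0.03,0,0,0,1],[0,0,-0.06,0,0,0,1],[0,0,-0.15,0,0,0,1],[0,0,-0.3,0,0,0,1],[0,0,-0.5,0,0,0,1],[0,0,-0.5,0,0,0,1],[0,0,-0.5,0,0,0,1]]]'
python3 - <<'E'
from h import *
a,b=capture('side')[180:380,205:405],capture('scene')[60:260,180:380]
cv2.imwrite('pics/c4.png',np.hstack([cv2.resize(i,(400,400)) for i in (a,b)]))
p=np.load('bay.npy')
for an in (0,.2):
  P=pose(p,[[95-230*np.cos(an),y,117+230*np.sin(an)] for y in(-38,38)])
  print(an,(proj('side',P,s=1)-[205,180])*2,(proj('scene',P,s=1)-[180,60])*2+[400,0])
E
```

```text
t: 22.28
tcp_pos: [537.9, -176.5, 212.9]
tool_rot: [0.003, 0.725, 0.689, 0.001]
contact_force: [-0.2, 0.3, -0.2]
gripper_width: 0.0
0 [[ 19.22577179 223.13832749]
 [  9.3440642  147.72209543]] [[663.70646891 134.79959535]
 [656.18852562 177.93192796]]
0.2 [[ 20.49599857 194.85107919]
 [ 10.13380907 117.37453085]] [[663.68474444 107.12729311]
 [655.96340384 150.39587069]]
```

View pics/c4.png

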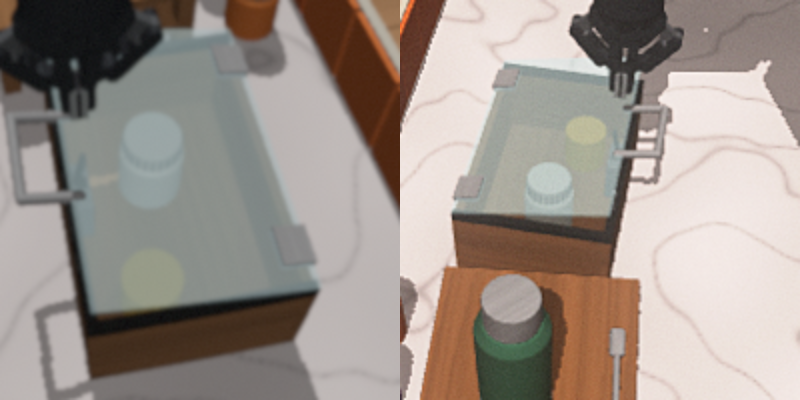

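The bar is at side (12,117) and (20,197), which matches 0.2 rad, so the lid popped up. I press again.

```bash
python3 -m handwheel '[[[0,0,0.15,0,0,0,1],[0,0,0.25,0,0,0,1],[0,0,0.3,0,0,0,1],[0,0,0.35,0,0,0,1],[0,0,0.4,0,0,0,1],[0,0,0.44,0,0,0,1],[0,0,0.47,0,0,0,1],[0,0,0.48,0,0,0,1],[0,0,0.49,0,0,0,1],[0,0,0.5,0,0,0,1],[0,0,0.505,0,0,0,1],[0,0,0.505,0,0,0,1]]]'
python3 -m handwheel '[[[0,0,0.006,0,0,0,1],[0,0,0.01,0,0,0,1],[0,0,0.012,0,0,0,1],[0,0,0.012,0,0,0,1]]]'
```

```text
t: 23.38
tcp_pos: [535.9, -175.9, 110.5]
tool_rot: [0.0, 0.725, 0.689, -0.0]
contact_force: [-10.9, 3.7, 33.4]
gripper_width: 0.1
t: 23.72
tcp_pos: [535.9, -175.9, 110.2]
tool_rot: [0.001, 0.725, 0.689, -0.0]
contact_force: [-14.8, 4.7, 49.9]
gripper_width: 0.3
```

```bash
python3 -m handwheel '[[[0,0,-0.01,0,0,0,1],[0,0,-0.03,0,0,0,1],[0,0,-0.06,0,0,0,1],[0,0,-0.15,0,0,0,1],[0,0,-0.35,0,0,0,1],[0,0,-0.6,0,0,0,1],[0,0,-0.8,0,0,0,1],[0,0,-0.8,0,0,0,1],[0,0,-0.8,0,0,0,1],[0,0,-0.8,0,0,0,1]]]'
python3 - <<'E'
from h import *
a,b=capture('side')[180:380,205:405],capture('scene')[60:260,180:380]
cv2.imwrite('pics/c5.png',np.hstack([cv2.resize(i,(400,400)) for i in (a,b)]))
E
```

```text
t: 24.55
tcp_pos: [536.0, -175.7, 270.5]
tool_rot: [0.001, 0.725, 0.689, 0.0]
contact_force: [-0.6, 0.4, -0.3]
gripper_width: -0.4
```

View pics/c5.png

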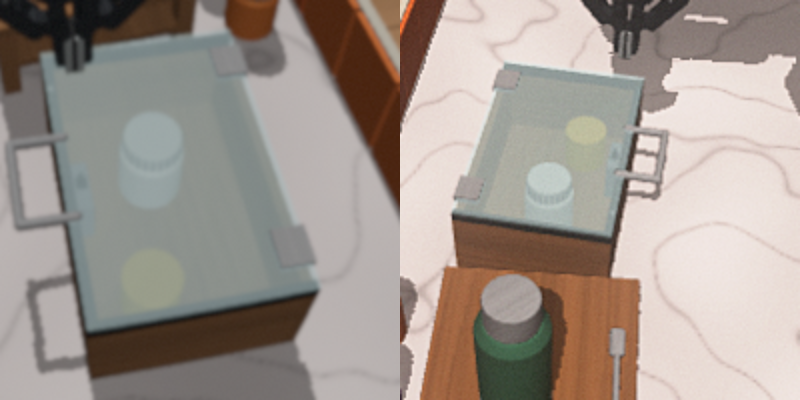

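The bar ends are now at side (10,145) and (18,223), which matches 0 rad. The lid is flush on its gasket and held, the canister stands upright beside the tin, and the arm is clear.

```bash
python3 -c "
from workcell import *
print(sense()['contact_force']); print(job_done())"
```

```text
[-0.55906369  0.69067864 -0.76047974]
the job is handed in; nothing more can be done
None
```

The white canister is in the bay, upright beside the yellow tin, and the lid is shut on its latch. I handed the job in at about 25 s of the 72 s allowed; no verdict is reported.

- **Opening:** I swung the lid open by its bar to about 1.54 rad.
- **Placing:** I set the canister on the bay floor at roughly x −5, y +42 mm in the bay's frame, then let go and backed off.
- **Closing:** I lowered the lid by its bar and pressed it with closed fingers. After the first press it popped up to about 0.2 rad; after the second it stayed down.

**Last checks:**
- The final pictures show the bar ends where they should be for a lid angle of 0, within a couple of pixels.
- The canister is upright, and the tin, thermos and bombilla look unmoved. The cup was outside the last crops; the side picture taken during the lift showed it in place, and the arm did not go near the deck after that.
- The wrist force was near zero, so the arm was touching nothing.

**What disagreed or ran high:**
- The fixed cameras and the wrist camera differed by about 8 mm on the canister's y position. I took a value in between and the grasp held.
- The second press reached about 50 N at the fingertips against the lid's hard stop. That is more than the 12 to 15 N needed, but under the 120 N wrist limit. The 40 N limit applies to the arm and gripper body, and only the fingertips were meant to touch the lid.

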